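# Find and mark the balance point of a page bar

## Task

The lifting knob of the wooden page bar will be fitted where the bar balances: push the bar along on the stand, without lifting it off the knife edge, until it rests level on the edge alone with both feet in the air and nothing holding it. Then set the metal marker astride the bar right over the knife edge and let go, so that the bar stays level. Leave the other things on the bench where they are.

Things in the scene. Friction and masses are not known exactly. Their poses are not given: they have to be found in the camera images.
- knife (a point): Middle of the top of the stand's knife edge: z up, y along the stand (the way the bar slides), x across it. The edge is an upright steel ridge, 8 mm along y and flat on top, 22 mm in x, 46 mm above the bench; below 26 mm height it is a block 24 mm long in y.
- stand: Fixed balancing stand: dark steel base plate 340 mm (y) by 84 mm, 10 mm thick, on the bench; origin under its middle, below the knife edge. Four upright round posts, 8 mm thick, guide the bar: x = +-17.5 mm, y = +-38 mm, tops 56 mm above the bench; the two at +x are sprung, creep up to 5 mm inwards and press lightly (0.03 N) to calm its rocking. Place and yaw vary.
- page_bar: Loose pale wooden bar: lath 200 (y) x 24 x 8 mm with a foot 30 mm long, 24 wide under each end, reaching 24 mm below the lath. Origin: middle of the lath's underside, at knife height when level (feet then 12 mm clear of the plate); z up, y along. 0.24 to 0.42 kg. It starts on the edge between the posts (3 mm play in x), tipped 0.06 to 0.15 rad onto one foot, origin 42 to 54 mm to the stand's -y.
- bar_end_a (a point): Middle of the bar's end face at its -y end, 24 mm wide, 32 mm high. Pushed there it slides at 1 to 4 N. A touching finger can hold the bar level or tipped by friction: back off to see how it lies.
- bar_end_b (a point): Middle of the bar's end face at its +y end, as the other. The feet hold hidden, unequal weights: the balance point lies up to 25 mm either side of the bar's middle and cannot be seen; the bar rests level while that point is over the 8 mm wide ridge, else it tips.
- marker_mid (a point): Centre of the marker, loose, aluminium, 45 g, 61 mm high: inverted-U saddle 38 (x) x 24 (y) mm with a square knob 18 x 18 mm, 46 tall, on its middle. The point is on the knob's axis half-way up, 30.5 mm above the legs' feet. Plate 5 mm thick, underside 20.5 mm below the point; legs 10 mm deep, 29 mm apart in x, straddle the bar. z up. Seated on the level bar it is 28.5 mm above the knife edge.
- jar: Bystander: white closed jar, 60 mm across, 75 mm high, standing loose on the bench; origin at the centre of its underside. May change places with the marker and the weight.
- weight: Bystander: steel paper weight, 56 mm across, 45 mm high with a thin neck knob, loose; origin at the centre of its underside.
- book: Bystander: small closed book 110 by 150 by 26 mm lying loose on the bench to the left; origin at the centre of its underside.
- folder: Bystander: flat white bone folder, 150 by 22 by 6 mm, lying loose on the bench to the right; origin at the centre of its underside.
- book2: Bystander: small closed book 100 by 140 by 22 mm lying loose at the far right; origin at the centre of its underside.
- brush: Bystander: paste brush 190 mm long lying loose on the bench at the near left.
There are look-alikes about, which are no part of the job. What is shaped like the page_bar but pink or red is not meant.

How it is judged:
By the outcome, as a careful person would: the job done as asked, in the order asked, and still so for the second after the job is handed in, with the robot touching nothing.
It also fails if it takes over 72 s, if anything falls off the work surface, if the arm or the gripper's body presses on something with over 40 N, if the wrist force passes 120 N, or if a joint passes its speed limit or range.

## Robot

A 6-joint arm with a two-finger parallel gripper is mounted at the origin on the work surface. World frame = base frame: x ahead of the robot, y to its left, z up, the work surface at z = 0. Lengths are in m, angles in rad, forces in N, time in s.
With the tool pointing down it reaches from about 0.35 to 0.975 m from the base axis. Payload 4.9 kg.
Tool frame: the origin (TCP) lies between the finger pads; the fingertips stand 17 mm ahead of it and the grasp point (between the pads) lies 2 mm behind it (bot.tips_ahead is the distance from the TCP to the fingertips, in m); z points along the fingers, y is the direction in which the jaws open and shut (so a half turn about z gives the same grasp; the last joint's range is limited). The gripper opens to 85 mm and grips with 20 to 120 N. Pads are 22 mm wide; open, the fingers measure 114 mm over their backs; the gripper's body (76 mm by 85 mm) begins 54 mm behind the grasp point. The pads swing forward as they close: fully open they stand 13 mm farther back than shut.
Start: joints at [1.119, 0.053, 1.613, -0, 1.476, -0.119], TCP at [0.204, 0.591, 0.248] pointing down, gripper open.
Joint ranges: [-3.01, 3.01], [-1.01, 2.22], [0.06, 2.58], [-1.02, 4.17], [0.09, 2.62], [-3.14, 3.14]. Speed limits (rad/s): [2.57, 2.57, 3.14, 3.14, 3.14, 3.14].

## Interface

Orientations are given as [roll, pitch, yaw] about the fixed x, y, z axes, in that order (R = Rz(yaw) Ry(pitch) Rx(roll)).
In Python, from workcell import bot gives the robot as it stands.
- The arm moves only by the shell command python3 -m pendant 'ROWS' [OPENING] [FORCE]. ROWS is JSON, one flat list of numbers, 6 for each row, row after row: the shift along the tool's x, y, z in mm, then the turn, a rotation vector about the tool's x, y, z in degrees. In form: [tx, ty, tz, wx, wy, wz, tx, ty, tz, wx, wy, wz, ...]. A call has 1 to 20 rows; each row shifts and turns the commanded pose from where the row before left it, along the tool's axes as they then stand; what a row does not reach is not made up. A row lasts 1/10 s, in which the tool goes at most 50 mm and 8.59 degrees, less where a joint would pass 70% of its speed; a pose out of reach is approached as far as the arm can. A call with a gripper value outside its range is refused whole. OPENING is the closure, from 0 (fully open) to 1 (shut), set as the call begins (- or left out, the last holds). The fingers move at their own pace and stop on an object; FORCE is the grip in N (left out, the last holds). Time passes only in rows, so rows that do not move let the fingers close. It gives the time, the measured TCP pose, the force and the opening at its end, in the units of the state.
- bot.get_obs(): the state, without advancing time (a new reading comes with each control period).
- bot.get_image(name): name is "scene" or "top" or "wrist"; returns a dict with "color" (400x640x3 uint8, blue, green, red), "camera_matrix" (3x3 intrinsics, pixels), "dist" ([k1, k2, p1, p2, k3] as OpenCV has them; the pictures are not rectified), "R" (3x3) and "t" (3): a world point X has camera coordinates R X + t. Camera axes: x right, y down, z forward; pixel columns grow to the right and rows downward; lengths in m; the calibration is good to about 2 mm. A picture is of the moment at which its call begins. There is no depth.
- bot.job_done(): hands the job in, once; it reports no verdict.
Trained networks look in the newest picture that a camera, given by its name, has taken for a name from the list of things; names that differ only in an ending like _2 or _b are one class to them, and where a whole thing is asked for, a point or a joint stands for the part that bears it (a point fixed in the world has none). Each returns a list of dicts, best first, with "p" (0 to 1); they miss things now and then, are a little off and sometimes report something else, mostly with a low value. They report only what shows in the picture. A call takes as long as a camera call. They do not tell look-alikes from the thing itself.
- bot.boxes_of(camera, name): "box" ([left, top, right, bottom] in pixels, round what is visible of it).
- bot.place_of(camera, name): "uv" ([column, row] in pixels: a listed point, or the origin of a listed thing).
The state is a dict: "t": time; "q": joint angles; "joint_vel": joint speeds; "tau": joint torques, N m; "position": TCP position; "tcp_rot": TCP orientation; "contact_force": force on the tool from outside, world axes, zero at the start; "moment": the same for the moment, N m; "gripper_width": finger opening in m.
Only numpy, scipy, OpenCV 4.12 (cv2) and the standard library are available. Lean on these libraries where they do the work, as an engineer would, in place of code of your own. Each camera call takes 0.05 s, during which the arm holds its last target. There are 200 camera calls.

## Working session

There is one attempt and no reset: what is moved stays moved. The work goes in short steps, Python scripts to look and compute and a shell command to move; the robot and the scene stay as the last step left them, time stands still between calls to the robot, and variables do not carry over. Pictures are saved under pics/ and viewed, about 8 in all and at most 12, crops included, and the job is handed in when it is done.

```bash
mkdir -p pics; ls; cat > h.py <<'E'
import cv2,numpy as np
from workcell import bot
def ray(im,uv):
    p=cv2.undistortPoints(np.array([[uv]],float),im["camera_matrix"],np.array(im["dist"],float)).ravel()
    R=np.array(im["R"]);t=np.array(im["t"]);return -R.T@t, R.T@np.array([p[0],p[1],1.])
def at(im,uv,z):
    c,d=ray(im,uv);return c+d*(z-c[2])/d[2]
def pix(im,X):
    r,_=cv2.Rodrigues(np.array(im["R"],float));return cv2.projectPoints(np.array([X],float),r,np.array(im["t"],float),np.array(im["camera_matrix"],float),np.array(im["dist"],float))[0].ravel()
def tri(obs):
    A=np.zeros((3,3));b=np.zeros(3)
    for c,d in obs:
        d=d/np.linalg.norm(d);P=np.eye(3)-np.outer(d,d);A+=P;b+=P@c
    return np.linalg.solve(A,b)
E
python3 - <<'E'
from h import *
np.set_printoptions(precision=4,suppress=True)
Z=dict(knife=.046,stand=0,page_bar=.046,bar_end_a=.046,bar_end_b=.046,marker_mid=.0305,jar=0,weight=0)
for cam in("top","scene"):
    im=bot.get_image(cam);cv2.imwrite(f"pics/{cam}0.png",im["color"])
    for n,z in Z.items():
        for r in bot.place_of(cam,n)[:3]: print(cam,n,np.round(r["uv"]),round(r["p"],2),at(im,r["uv"],z)[:2])
o=bot.get_obs();print(o["position"],o["tcp_rot"],o["t"])
E
```

```text
pics
top knife [282. 193.] 0.92 [0.5049 0.0476]
top knife [283. 196.] 0.33 [0.4971 0.0441]
top stand [284. 194.] 0.58 [0.506  0.0441]
top page_bar [242. 260.] 0.91 [0.2989 0.1684]
top page_bar [300. 193.] 0.85 [ 0.5065 -0.0061]
top page_bar [357. 265.] 0.65 [ 0.283  -0.1842]
top bar_end_a [333. 196.] 0.96 [ 0.4965 -0.1116]
top bar_end_a [429. 266.] 0.93 [ 0.2806 -0.4057]
top bar_end_a [389. 282.] 0.91 [ 0.2315 -0.2826]
top bar_end_b [333. 196.] 0.96 [ 0.4965 -0.1116]
top bar_end_b [429. 266.] 0.93 [ 0.2806 -0.4057]
top bar_end_b [389. 282.] 0.91 [ 0.2315 -0.2826]
top marker_mid [245. 150.] 0.68 [0.6437 0.1665]
top marker_mid [270. 192.] 0.38 [0.5092 0.0882]
top jar [351. 148.] 0.61 [ 0.6595 -0.1712]
top weight [300. 143.] 0.76 [ 0.6737 -0.0047]
scene knife [329. 217.] 0.9 [0.4874 0.0486]
scene stand [323. 229.] 0.69 [0.5149 0.0457]
scene stand [221. 181.] 0.34 [ 0.6164 -0.3567]
scene page_bar [312. 212.] 0.96 [ 0.5141 -0.0035]
scene page_bar [391. 208.] 0.84 [0.3228 0.1732]
scene page_bar [319. 149.] 0.78 [ 0.2973 -0.1738]
scene bar_end_a [320. 172.] 0.82 [ 0.3716 -0.0998]
scene bar_end_a [296. 196.] 0.81 [ 0.5042 -0.0881]
scene bar_end_a [236. 102.] 0.77 [ 0.3394 -0.5772]
scene bar_end_b [320. 172.] 0.82 [ 0.3716 -0.0998]
scene bar_end_b [296. 196.] 0.81 [ 0.5042 -0.0881]
scene bar_end_b [236. 102.] 0.77 [ 0.3394 -0.5772]
scene marker_mid [312. 211.] 0.72 [ 0.5012 -0.0146]
scene jar [246. 219.] 0.66 [ 0.6637 -0.1688]
scene weight [276. 251.] 0.49 [ 0.6825 -0.0076]
scene weight [326. 218.] 0.37 [0.4781 0.0255]
[0.2042 0.5907 0.2483] [ 3.1416 -0.      2.8088] 0.9
```

```bash
python3 -c "
import cv2,numpy as np
a=cv2.imread('pics/top0.png')[110:310,190:450];b=cv2.imread('pics/scene0.png')[90:310,200:470]
a=cv2.resize(a,(780,600),interpolation=2);cv2.imwrite('pics/a.png',a)
b=cv2.resize(b,(736,600),interpolation=2);cv2.imwrite('pics/b.png',b)"
```

```text
(no output)
```

View pics/a.png

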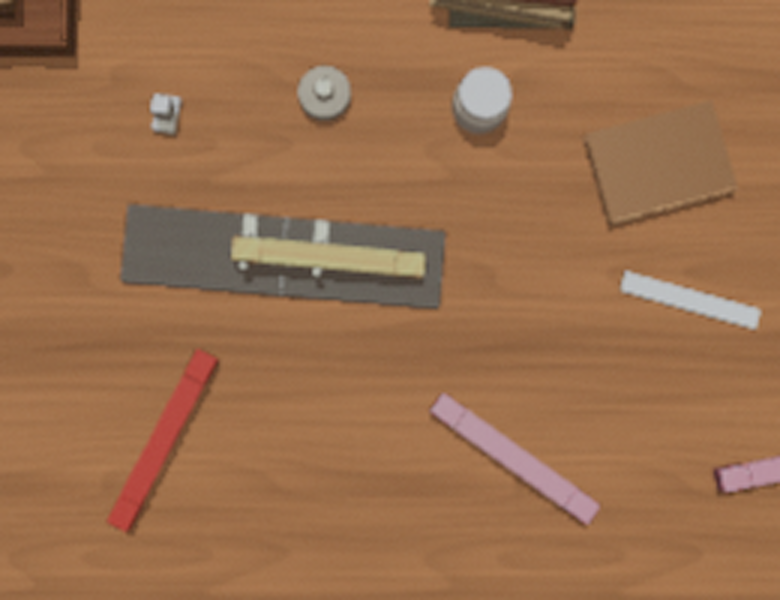

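View pics/b.png

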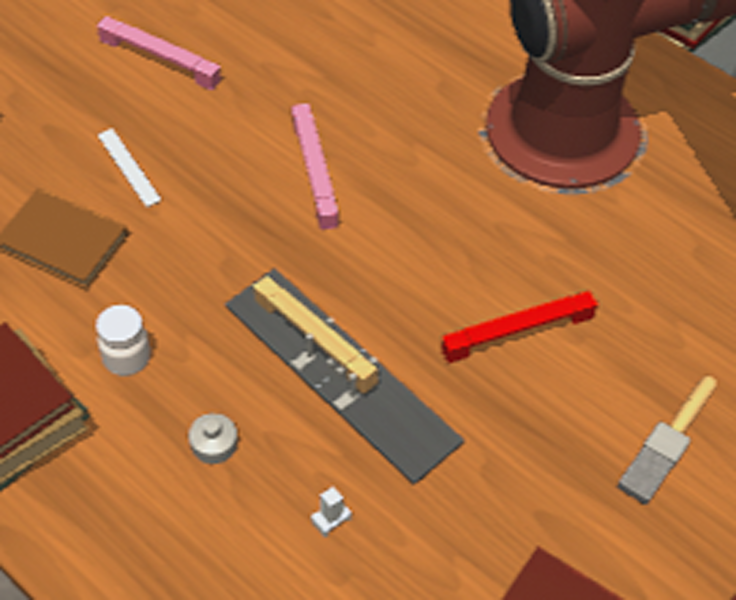

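The page bar is the pale wooden one, at top (300,193) and scene (312,212). The red bar at top (242,260) and the pink ones at (357,265) and beyond are look-alikes. The marker is at top (245,150), the weight at (300,143) and the jar at (351,148).

```bash
python3 - <<'E'
from h import *
np.set_printoptions(precision=4,suppress=True)
from scipy.spatial.transform import Rotation as Ro
im=bot.get_image("top")
c=np.array([[127,205],[445,230],[440,307],[122,283]])/3+[190,110]
P=np.array([at(im,u,.010)[:2] for u in c]);print(P,P.mean(0))
v=(P[0]+P[3]-P[1]-P[2])/2;print(np.linalg.norm(v),np.arctan2(-v[0],v[1]))
S=bot.get_image("scene")
for n,a,b in(("marker",bot.place_of("top","marker_mid")[0]["uv"],None),):
    for r in bot.boxes_of("top","marker_mid")[:2]+bot.boxes_of("scene","marker_mid")[:3]: print(r)
for n in("knife","jar","weight"):
    print(n,tri([ray(im,bot.place_of("top",n)[0]["uv"]),ray(S,bot.place_of("scene",n)[0]["uv"])]))
w=bot.get_image("wrist");o=bot.get_obs();Rt=Ro.from_euler("xyz",o["tcp_rot"]).as_matrix()
Rw=np.array(w["R"]);cw=-Rw.T@np.array(w["t"]);print("cam in tool",Rt.T@(cw-o["position"]),"\n",Rt.T@Rw.T,w["camera_matrix"][0][0])
E
```

```text
[[ 0.5551  0.2084]
 [ 0.5304 -0.1294]
 [ 0.4483 -0.1241]
 [ 0.472   0.2121]] [0.5014 0.0418]
0.33787563509241947 -0.07157524731112623
{'box': [383.1, 144.5, 435.4, 185.4], 'p': 0.2}
{'box': [314.0, 267.2, 328.6, 286.7], 'p': 0.66}
{'box': [290.9, 191.5, 337.6, 234.5], 'p': 0.56}
knife [0.4394 0.2218 0.1256]
jar [ 0.6624 -0.1693  0.0084]
weight [ 0.6741 -0.0088 -0.0252]
cam in tool [ 0.0778 -0.     -0.1252] 
 [[-0.0009 -0.9529 -0.3032]
 [ 1.     -0.0011  0.0005]
 [-0.0008 -0.3032  0.9529]] 311.5380656117539
```

```bash
python3 -m pendant '[-30,-36,2.8,0,0,0,-30,-36,2.8,0,0,0,-30,-36,2.8,0,0,0,-30,-36,2.8,0,0,0,-30,-36,2.8,0,0,0,-30,-36,2.8,0,0,0,-30,-36,2.8,0,0,0,-30,-36,2.8,0,0,0,-30,-36,2.8,0,0,0,-30,-36,2.8,0,0,0,-30,-36,2.8,0,0,0,-30,-36,2.8,0,0,0,-30,-36,2.8,0,0,0,-30,-36,2.8,0,0,0,-30,-36,2.8,0,0,0,-30,-36,2.8,0,0,0,-30,-36,2.8,0,0,0]' 1
python3 -m pendant '[0,0,0,0,0,8.34,0,0,0,0,0,8.34,0,0,0,0,0,8.34,0,0,0,0,0,8.34,0,0,0,0,0,8.34,0,0,0,0,0,8.34,0,0,0,0,0,8.34,0,0,0,0,0,8.34,0,0,0,0,0,8.34,0,0,0,0,0,0]'
python3 - <<'E'
from h import *
np.set_printoptions(precision=4,suppress=True)
w=bot.get_image("wrist");cv2.imwrite("pics/w1.png",w["color"])
for n,z in dict(knife=.046,bar_end_a=.028,bar_end_b=.05,page_bar=.04).items():
    for r in bot.place_of("wrist",n)[:2]: print(n,np.round(r["uv"]),round(r["p"],2),at(w,r["uv"],z)[:2])
E
```

```text
t: 3.2
position: [0.4867, -0.1565, 0.2008]
tcp_rot: [3.141, 0.001, 2.808]
contact_force: [0.8, 1.0, 0.1]
gripper_width: -0.0003
t: 4.2
position: [0.4863, -0.1544, 0.2008]
tcp_rot: [3.141, 0.0, 1.499]
contact_force: [-0.8, 0.7, 0.4]
gripper_width: -0.0002
bar_end_a [187. 159.] 0.97 [ 0.3565 -0.1149]
bar_end_a [328. 135.] 0.91 [ 0.4932 -0.102 ]
bar_end_b [187. 159.] 0.97 [ 0.3665 -0.1121]
bar_end_b [328. 135.] 0.91 [ 0.4931 -0.1001]
page_bar [147. 241.] 0.78 [ 0.3048 -0.1909]
page_bar [331.  12.] 0.65 [ 0.5019 -0.0046]
```

View pics/w1.png

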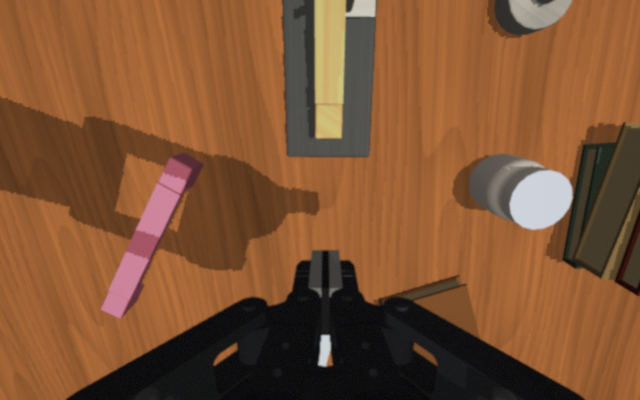

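The view shows the pale bar's -y end at (328,138), the plate edge at row 156 and the closed fingers at (325,270). The jar is well clear at (540,195).

```bash
python3 -m pendant '[6,0.6,40,0,0,0,6,0.6,40,0,0,0,6,0.6,39,0,0,0,6,0.6,25,0,0,0,6,0.6,15,0,0,0,0,0,0,0,0,0]'
cat > look.py <<'E'
from h import *
import sys
w=bot.get_image("wrist");o=bot.get_obs()
f=sys.argv[1] if len(sys.argv)>1 else None
if f: cv2.imwrite(f,w["color"])
h=cv2.cvtColor(w["color"],cv2.COLOR_BGR2HSV)
m=cv2.inRange(h,(18,60,110),(35,200,255))
n,l,s,c=cv2.connectedComponentsWithStats(m)
k=1+np.argmax(s[1:,4]);m=l==k
pts=[]
for v in range(s[k,1]+3,s[k,1]+s[k,3]-3,4):
    u=np.flatnonzero(m[v])
    if len(u)<10: continue
    C,a=ray(w,(u[0]-.5,v));_,b=ray(w,(u[-1]+.5,v))
    t=.024/np.linalg.norm(a-b);P=C+t*(a+b)/2;pts.append(P)
pts=np.array(pts);y=pts[:,1];g=np.ones(len(y),bool)
for _ in range(3):
    p=np.polyfit(y[g],pts[g,2],1);r=abs(np.polyval(p,y)-pts[:,2]);g=r<max(.003,2*np.median(r[g]))
vb=s[k,1]+s[k,3]
print("t%.1f y%.4f F%s box%s slope %.3f n%d/%d z(0.03)=%.4f z(end)=%.4f yend=%.4f"%(o["t"],o["position"][1],np.round(o["contact_force"],1),s[k,:4],p[0],g.sum(),len(y),np.polyval(p,.03),np.polyval(p,y.min()),y.min()))
E
python3 look.py pics/w2.png
```

```text
t: 5.05
position: [0.4899, -0.1235, 0.0395]
tcp_rot: [-3.137, -0.002, 1.5]
contact_force: [-0.5, -0.2, 0.2]
gripper_width: -0.0
t5.1 y-0.1243 F[-0.5 -1.3 -0.6] box[295   0  76 246] slope 0.229 n41/60 z(0.03)=0.0645 z(end)=0.0341 yend=-0.1029
```

View pics/w2.png

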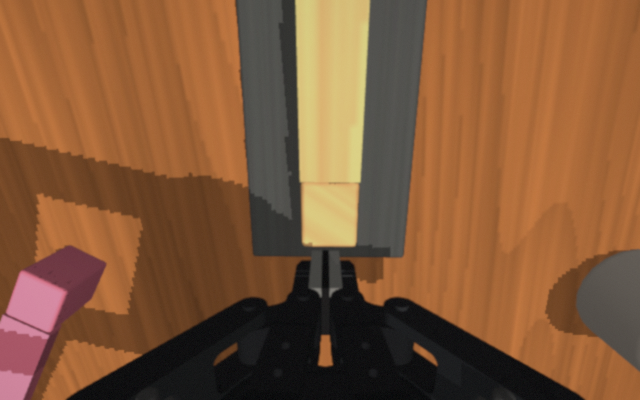

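```bash
python3 -m pendant '[4,0,0,0,0,0,4,0,0,0,0,0,3,0,0,0,0,0,3,0,0,0,0,0,3,0,0,0,0,0,3,0,0,0,0,0,3,0,0,0,0,0,3,0,0,0,0,0,0,0,0,0,0,0]'
python3 look.py
python3 -m pendant '[-4,0,0,0,0,0,-2,0,0,0,0,0,0,0,0,0,0,0,0,0,0,0,0,0]'
python3 look.py
```

```text
t: 6.0
position: [0.4932, -0.0982, 0.0415]
tcp_rot: [-3.141, -0.001, 1.499]
contact_force: [1.1, -2.8, 1.5]
gripper_width: 0.0001
t6.0 y-0.0982 F[ 0.7 -0.9  1.8] box[287   0  75 261] slope 0.279 n42/64 z(0.03)=0.0625 z(end)=0.0166 yend=-0.1344
t: 6.45
position: [0.4925, -0.1045, 0.0413]
tcp_rot: [-3.141, -0.001, 1.498]
contact_force: [-0.3, -0.2, -0.3]
gripper_width: -0.0001
t6.5 y-0.1045 F[-0.2  0.2 -0. ] box[287   0  75 249] slope 0.298 n44/61 z(0.03)=0.0641 z(end)=0.0255 yend=-0.0993
```

```bash
cat > look.py <<'E'
from h import *
import sys
w=bot.get_image("wrist");o=bot.get_obs()
if len(sys.argv)>1: cv2.imwrite(sys.argv[1],w["color"])
h=cv2.cvtColor(w["color"],cv2.COLOR_BGR2HSV)
m=cv2.inRange(h,(18,60,110),(35,200,255));m=cv2.morphologyEx(m,cv2.MORPH_OPEN,np.ones((5,25),np.uint8))
n,l,s,c=cv2.connectedComponentsWithStats(m);k=1+np.argmax(s[1:,4]);m=l==k
W=m.sum(1);v=np.flatnonzero(W>35)
e=v.max()
# depth along optical axis from width, at end and top of the view
def z(a,b):
    P=[]
    for r in range(a,b):
        u=np.flatnonzero(m[r]);C,A=ray(w,(u[0]-.5,r));_,B=ray(w,(u[-1]+.5,r));P.append(C+.024/np.linalg.norm(A-B)*(A+B)/2)
    return np.median(P,0)
p,q=z(e-35,e-8),z(10,40)
E=at(w,(330,e),.045)
print("t%.1f y%.4f F%s endrow %d widths %d %d zend %.4f zfar %.4f slope %.3f endy %.4f"%(o["t"],o["position"][1],np.round(o["contact_force"],1),e,np.median(W[e-35:e-8]),np.median(W[10:40]),p[2],q[2],(q[2]-p[2])/(q[1]-p[1]),E[1]))
E
python3 look.py
python3 -m pendant '[4,0,0,0,0,0,4,0,0,0,0,0,2,0,0,0,0,0,2,0,0,0,0,0,-4,0,0,0,0,0,-2,0,0,0,0,0,0,0,0,0,0,0,0,0,0,0,0,0]'
python3 look.py pics/w3.png
```

```text
t6.5 y-0.1046 F[-1.   0.1 -0.3] endrow 186 widths 63 73 zend 0.0482 zfar 0.0516 slope 0.074 endy -0.0573
t: 7.35
position: [0.4932, -0.0988, 0.0417]
tcp_rot: [-3.142, -0.0, 1.498]
contact_force: [0.2, -0.7, 0.5]
gripper_width: -0.0001
t7.4 y-0.0987 F[-0.8 -0.5  0.2] endrow 185 widths 62 72 zend 0.0482 zfar 0.0511 slope 0.061 endy -0.0513
```

```bash
sed -i 's/^n,l,s,c=/m=cv2.morphologyEx(m,cv2.MORPH_CLOSE,np.ones((15,1),np.uint8))\n&/' look.py
python3 look.py
python3 -m pendant '[4,0,0,0,0,0,4,0,0,0,0,0,2,0,0,0,0,0,-4,0,0,0,0,0,-2,0,0,0,0,0,0,0,0,0,0,0]'
python3 look.py
python3 -m pendant '[4,0,0,0,0,0,4,0,0,0,0,0,2,0,0,0,0,0,-4,0,0,0,0,0,-2,0,0,0,0,0,0,0,0,0,0,0]'
python3 look.py pics/w4.png
```

```text
t7.5 y-0.0987 F[-1.  -0.1 -0.2] endrow 246 widths 52 73 zend 0.0312 zfar 0.0523 slope 0.274 endy -0.0780
t: 8.05
position: [0.4936, -0.0949, 0.0417]
tcp_rot: [3.142, -0.0, 1.498]
contact_force: [-0.5, 0.1, -0.0]
gripper_width: 0.0001
t8.1 y-0.0949 F[ 0.1 -0.5 -0.8] endrow 246 widths 51 74 zend 0.0309 zfar 0.0525 slope 0.278 endy -0.0742
t: 8.7
position: [0.4939, -0.0909, 0.0417]
tcp_rot: [3.142, -0.0, 1.498]
contact_force: [-0.8, -0.4, -0.8]
gripper_width: -0.0
t8.8 y-0.0909 F[ 0.2 -0.2  0.6] endrow 244 widths 52 74 zend 0.0309 zfar 0.0532 slope 0.293 endy -0.0693
```

View pics/w4.png

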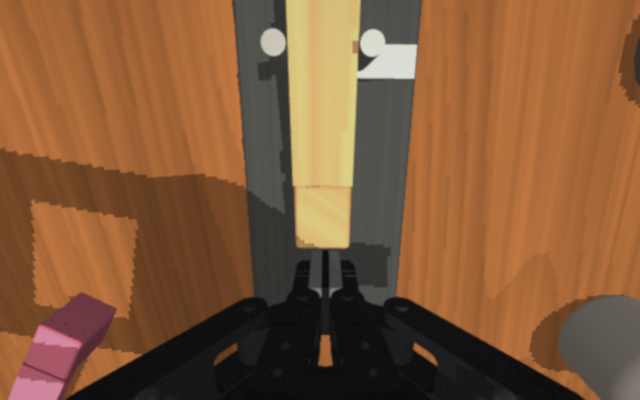

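```bash
echo 'sys.exit(1 if p[2]>.036 else 0)' >> look.py
python3 -m pendant '[4,0,0,0,0,0,4,0,0,0,0,0,2,0,0,0,0,0,-4,0,0,0,0,0,-2,0,0,0,0,0,0,0,0,0,0,0]' >/dev/null; python3 look.py &&
python3 -m pendant '[4,0,0,0,0,0,4,0,0,0,0,0,2,0,0,0,0,0,-4,0,0,0,0,0,-2,0,0,0,0,0,0,0,0,0,0,0]' >/dev/null && python3 look.py &&
python3 -m pendant '[4,0,0,0,0,0,4,0,0,0,0,0,2,0,0,0,0,0,-4,0,0,0,0,0,-2,0,0,0,0,0,0,0,0,0,0,0]' >/dev/null && python3 look.py &&
python3 -m pendant '[4,0,0,0,0,0,4,0,0,0,0,0,2,0,0,0,0,0,-4,0,0,0,0,0,-2,0,0,0,0,0,0,0,0,0,0,0]' >/dev/null && python3 look.py &&
python3 -m pendant '[4,0,0,0,0,0,4,0,0,0,0,0,2,0,0,0,0,0,-4,0,0,0,0,0,-2,0,0,0,0,0,0,0,0,0,0,0]' >/dev/null && python3 look.py
```

```text
t9.4 y-0.0869 F[-0.6 -0.   0.1] endrow 246 widths 51 74 zend 0.0306 zfar 0.0535 slope 0.295 endy -0.0662
t10.1 y-0.0829 F[ 0.5 -0.3  0.3] endrow 246 widths 51 75 zend 0.0309 zfar 0.0537 slope 0.294 endy -0.0622
t10.7 y-0.0789 F[-0.4  0.7 -1. ] endrow 246 widths 51 75 zend 0.0308 zfar 0.0539 slope 0.299 endy -0.0582
t11.3 y-0.0749 F[ 0.8 -0.5  0.1] endrow 250 widths 53 75 zend 0.0367 zfar 0.0553 slope 0.240 endy -0.0561
```

```bash
python3 -m pendant '[-1,0,0,0,0,0,0,0,0,0,0,0,0,0,0,0,0,0,0,0,0,0,0,0]' >/dev/null; python3 look.py pics/w5.png
python3 - <<'E'
from h import *
s=bot.get_image("scene");c=s["color"][170:245,260:370];cv2.imwrite("pics/c5.png",np.vstack([cv2.resize(c,None,fx=5,fy=4,interpolation=2),cv2.resize(cv2.imread("pics/w5.png")[:280,190:450],(550,280))]))
E
```

```text
t11.8 y-0.0757 F[-0.1  0.6  0.3] endrow 251 widths 56 76 zend 0.0415 zfar 0.0556 slope 0.189 endy -0.0573
```

View pics/c5.png

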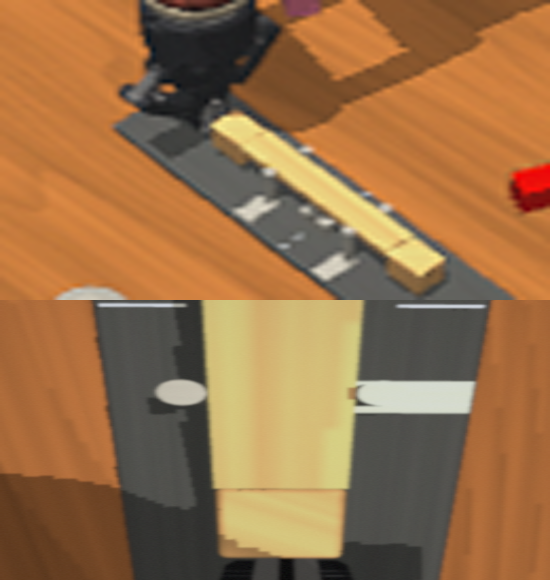

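```bash
python3 -m pendant '[-1,0,0,0,0,0,0,0,0,0,0,0,0,0,0,0,0,0,0,0,0,0,0,0]' >/dev/null; python3 look.py 
python3 -m pendant '[0,0,0,0,0,0,0,0,0,0,0,0,0,0,0,0,0,0,0,0,0,0,0,0]' >/dev/null; python3 look.py
python3 -m pendant '[0,0,0,0,0,0,0,0,0,0,0,0,0,0,0,0,0,0,0,0,0,0,0,0]' >/dev/null; python3 look.py
```

```text
t12.3 y-0.0768 F[-0.   0.1  0.6] endrow 253 widths 55 75 zend 0.0414 zfar 0.0554 slope 0.184 endy -0.0593
t12.8 y-0.0768 F[ 0.3 -0.2 -0. ] endrow 253 widths 55 75 zend 0.0415 zfar 0.0553 slope 0.181 endy -0.0593
t13.2 y-0.0767 F[-0.4  0.4 -0.2] endrow 253 widths 55 75 zend 0.0414 zfar 0.0554 slope 0.184 endy -0.0593
```

Steady and level (slope dropped by about 0.115 and stays put). I'll nudge it about 2 mm more to centre the balance point in the ridge window, then back well off and check.

```bash
python3 -m pendant '[4,0,0,0,0,0,2,0,0,0,0,0,1,0,0,0,0,0,1,0,0,0,0,0,1,0,0,0,0,0,1,0,0,0,0,0,0,0,0,0,0,0,-3,0,0,0,0,0,-6,0,0,0,0,0,0,0,0,0,0,0]'; python3 look.py
python3 -m pendant '[0,0,0,0,0,0,0,0,0,0,0,0,0,0,0,0,0,0,0,0,0,0,0,0,0,0,0,0,0,0,0,0,0,0,0,0]' >/dev/null; python3 look.py
python3 -m pendant '[0,0,0,0,0,0,0,0,0,0,0,0,0,0,0,0,0,0,0,0,0,0,0,0,0,0,0,0,0,0,0,0,0,0,0,0]' >/dev/null; python3 look.py pics/w6.png
```

```text
t: 14.2
position: [0.4949, -0.0763, 0.0417]
tcp_rot: [3.142, -0.0, 1.498]
contact_force: [0.4, -0.9, -0.1]
gripper_width: -0.0004
t14.2 y-0.0761 F[ 0.3 -0.1 -0.1] endrow 252 widths 57 75 zend 0.0437 zfar 0.0556 slope 0.160 endy -0.0584
t14.9 y-0.0757 F[-0.4  0.1 -0.3] endrow 252 widths 56 76 zend 0.0436 zfar 0.0555 slope 0.159 endy -0.0578
t15.6 y-0.0758 F[-0.5 -0.2  0.1] endrow 252 widths 56 76 zend 0.0435 zfar 0.0557 slope 0.164 endy -0.0578
```

```bash
python3 -m pendant '[-15,0,0,0,0,0,0,0,-20,0,0,0,0,0,-45,0,0,0,0,0,-45,0,0,0,0,0,-45,0,0,0,36.5,22.5,0,0,0,0,36.5,22.5,0,0,0,0,36.5,22.5,0,0,0,0,36.5,22.5,0,0,0,0,36.5,22.5,0,0,0,0,36.5,22.5,0,0,0,0,0,0,0,0,0,0]' 0.3
python3 - <<'E'
from h import *
from scipy.optimize import minimize
np.set_printoptions(precision=4,suppress=True)
w=bot.get_image("wrist");cv2.imwrite("pics/w7.png",w["color"])
for r in bot.place_of("wrist","marker_mid")[:2]: print(r,at(w,r["uv"],.0305))
S=bot.get_image("scene");T=bot.get_image("top")
cv2.imwrite("pics/s7.png",S["color"]);cv2.imwrite("pics/t7.png",T["color"])
print("scene mk",at(S,(321.5,278),.03))
box=lambda y0,y1,z0,z1:np.array([[x,y,z] for x in(-.012,.012) for y in(y0,y1) for z in(z0,z1)])
parts=[box(-.1,.1,0,.008),box(-.1,-.07,-.024,.008),box(.07,.1,-.024,.008)]
def rend(im,q):
    x,y,yaw,t=q;c,s=np.cos(yaw),np.sin(yaw)
    # tilt about knife contact (0.502+.., y .043) -> rotation about local x at the pivot
    out=np.zeros((1600,2560),np.uint8)
    for P in parts:
        Y=P[:,1]-(-.018);Q=np.c_[P[:,0],-.018+0*Y,P[:,2]];Q[:,1]=P[:,1]-t*P[:,2];Q[:,2]=.046+P[:,2]+t*(P[:,1]-piv)
        X=np.c_[x+c*Q[:,0]-s*Q[:,1],y+s*Q[:,0]+c*Q[:,1],Q[:,2]]
        uv=np.array([pix(im,a) for a in X])
        cv2.fillConvexPoly(out,cv2.convexHull(((uv+.5)*4*16-8).astype(np.int32)),255,shift=4)
    return cv2.resize(out,(640,400),interpolation=cv2.INTER_AREA)/255.
for nm,im,roi in(("scene",S,(150,260,240,390)),("top",T,(160,220,230,360))):
    h=cv2.cvtColor(im["color"],cv2.COLOR_BGR2HSV)
    m=cv2.inRange(h,(17,60,60),(35,255,255));a,b,c,d=roi
    k=np.zeros_like(m);k[a:b,c:d]=m[a:b,c:d]
    n,l,s,_=cv2.connectedComponentsWithStats(k);M=(l==1+np.argmax(s[1:,4])).astype(float)
    print(nm,s[1:,4].max())
    x0,y0=.5007,.025
    piv=.018
    f=lambda q:np.abs(rend(im,q)-M)[a:b,c:d].sum()
    for t0 in(-.08,0,.08):
        r=minimize(f,[x0,y0,-.0716,t0],method="Nelder-Mead",options=dict(initial_simplex=np.array([[x0,y0,-.0716,t0]]+[list(np.array([x0,y0,-.0716,t0])+e) for e in np.diag([.006,.006,.03,.03])]),maxiter=120,xatol=1e-4,fatol=.1))
        print(nm,t0,r.x,r.fun)
E
```

```text
t: 16.75
position: [0.6462, 0.1206, 0.196]
tcp_rot: [3.141, -0.001, 1.502]
contact_force: [-0.5, -0.1, 1.0]
gripper_width: 0.0597
{'uv': [332.8, 137.4], 'p': 0.79} [0.6568 0.1713 0.0305]
scene mk [0.6607 0.1744 0.03  ]
scene 69
scene -0.08 [ 0.4963  0.0227 -0.0378 -0.0469] 462.72156862745095
scene 0 [ 0.4374  0.033  -0.8993  0.9226] 239.2941176470588
scene 0.08 [ 0.5007  0.0249 -0.0715  0.1068] 445.0078431372549
top 358
top -0.08 [ 0.4988  0.0295 -0.0678 -0.0546] 232.78823529411764
top 0 [ 0.4989  0.0291 -0.0607  0.0066] 231.5254901960784
top 0.08 [ 0.4995  0.0394 -0.0586 -0.0149] 230.2470588235294
```

View pics/w7.png

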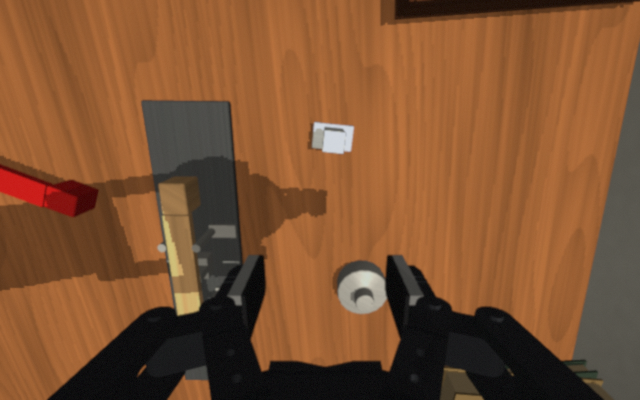

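```bash
python3 - <<'E'
import cv2,numpy as np
s=cv2.imread("pics/s7.png")[175:250,270:370];w=cv2.imread("pics/w7.png")[110:165,300:370]
cv2.imwrite("pics/c8.png",np.hstack([cv2.resize(s,(480,360),interpolation=2),cv2.resize(w,(320,360),interpolation=2)]))
E
```

```text
(no output)
```

View pics/c8.png

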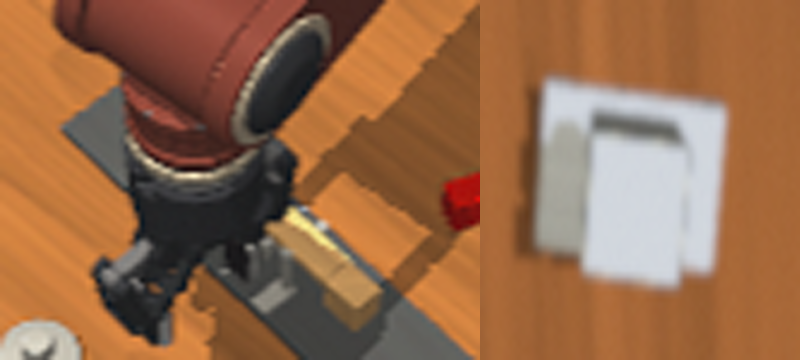

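```bash
python3 - <<'E'
from h import *
np.set_printoptions(precision=4,suppress=True)
w=bot.get_image("wrist");o=bot.get_obs()
P=lambda u,z:at(w,u,z)[:2]
TL,TR,BR=[P(u,.015) for u in((314.2,121.9),(354,125.9),(351,151.6))]
print(TL,TR,BR,"w",np.linalg.norm(TR-TL),np.linalg.norm(BR-TR),"yaw",np.arctan2(*(TR-TL)[::-1]),np.arctan2((TR-BR)[1],(TR-BR)[0])-np.pi/2)
k=P((333.9,142.1),.061);print("plate c",(TL+BR)/2,"knob c",k)
yaw=o["tcp_rot"][2];X=np.array([np.cos(yaw),np.sin(yaw)]);Y=np.array([np.sin(yaw),-np.cos(yaw)])
d=((TL+BR)/2+k)/2-o["position"][:2];print("tx ty",d@X*1e3,d@Y*1e3,o["position"],o["tcp_rot"])
E
```

```text
[0.6382 0.1814] [0.6758 0.1749] [0.6717 0.1507] w 0.038152247830958205 0.02451513497387273 yaw -0.170873639457351 -0.1659471042276608
plate c [0.6549 0.1661] knob c [0.6547 0.1661]
tx ty 50.206534944572134 7.254389849783946 [0.6439 0.1165 0.1967] [-3.1413  0.0004  1.4973]
```

```bash
python3 -m pendant '[25,3.6,0,0,0,0,25,3.6,10,0,0,0,0,0,40,0,0,5.4,0,0,40,0,0,0,0,0,35,0,0,0,0,0,20,0,0,0,0,0,5,0,0,0,0,0,0,0,0,0]' 0.3
python3 -m pendant '[0,0,0,0,0,0,0,0,0,0,0,0,0,0,0,0,0,0,0,0,0,0,0,0,0,0,0,0,0,0,0,0,0,0,0,0]' 1 25
python3 -m pendant '[0,0,-20,0,0,0,0,0,-30,0,0,0,0,0,-30,0,0,0,0,0,-30,0,0,0,0,0,0,0,0,0]'
python3 - <<'E'
from h import *
np.set_printoptions(precision=4,suppress=True)
w=bot.get_image("wrist");S=bot.get_image("scene");cv2.imwrite("pics/w9.png",w["color"]);cv2.imwrite("pics/s9.png",S["color"])
cv2.imwrite("pics/c9.png",np.vstack([cv2.resize(S["color"][170:250,250:370],(720,400),interpolation=2),cv2.resize(w["color"][200:,:],(640,200))[:, :].copy() if 0 else cv2.copyMakeBorder(w["color"][210:390,:],0,0,0,80,0)]))
E
```

```text
t: 17.8
position: [0.6545, 0.1663, 0.0464]
tcp_rot: [-3.14, 0.0, 1.403]
contact_force: [0.1, 0.4, 0.3]
gripper_width: 0.0595
t: 18.4
position: [0.6563, 0.1675, 0.0487]
tcp_rot: [3.139, -0.001, 1.405]
contact_force: [-1.3, -0.5, 5.8]
gripper_width: 0.0174
t: 18.9
position: [0.6581, 0.1679, 0.1629]
tcp_rot: [3.132, -0.003, 1.405]
contact_force: [0.0, -0.7, 0.3]
gripper_width: 0.0178
```

View pics/c9.png

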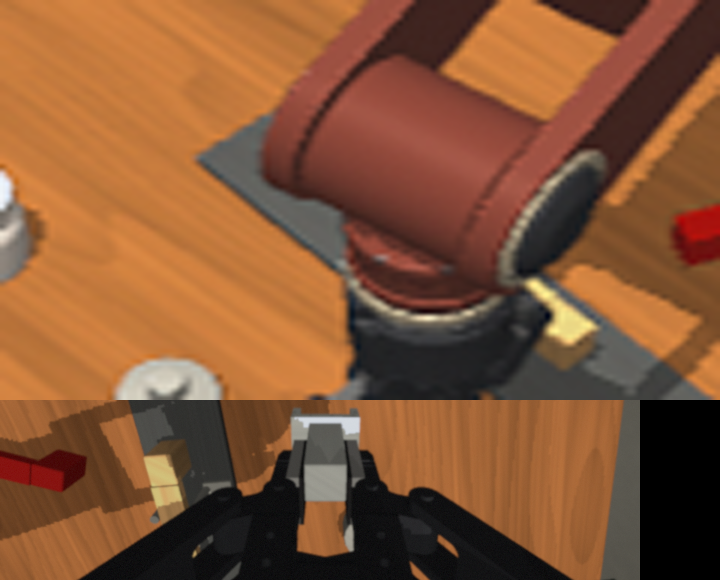

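```bash
python3 -m pendant '[-20,-10,-6,0,0,0,-40,-21,-6,0,0,0,-40,-21,-6,0,0,0,-40,-21,-6,0,0,0,-40,-21,-6,0,0,0,-40,-21,-6,0,0,0,-20,-10,0,0,0,-5.4,0,0,0,0,0,0,0,0,0,0,0,0]'
python3 - <<'E'
from h import *
w=bot.get_image("wrist");S=bot.get_image("scene");cv2.imwrite("pics/w10.png",w["color"]);cv2.imwrite("pics/s10.png",S["color"])
cv2.imwrite("pics/c10.png",np.hstack([cv2.resize(S["color"][165:245,260:360],(400,320),interpolation=2),cv2.resize(w["color"][0:260,200:460],(400,400),interpolation=2)[:320]]))
for n in("knife",): print(bot.place_of("wrist",n)[:2])
o=bot.get_obs();print(o["position"],o["tcp_rot"],o["gripper_width"])
E
```

```text
t: 19.9
position: [0.4912, -0.0485, 0.1909]
tcp_rot: [-3.139, -0.001, 1.497]
contact_force: [0.7, -0.2, -0.5]
gripper_width: 0.0174
[{'uv': [334.7, 84.0], 'p': 0.62}]
[ 0.49216246 -0.04779864  0.19176403] [-3.14004350e+00 -5.32316071e-04  1.49937712e+00] 0.017733997410947486
```

View pics/c10.png

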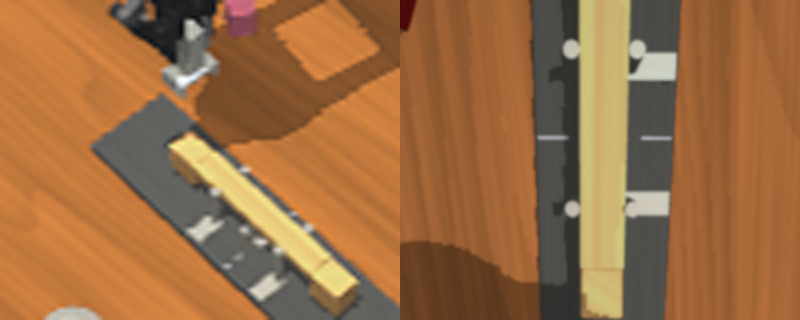

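```bash
cat > fit.py <<'E'
from h import *
from scipy.optimize import minimize
import sys
np.set_printoptions(precision=4,suppress=True)
S=bot.get_image("scene")
h=cv2.cvtColor(S["color"],cv2.COLOR_BGR2HSV).astype(int);b,g,r=cv2.split(S["color"].astype(int))
k=np.zeros(b.shape,np.uint8);a,bb,c,d=175,255,270,370
k[a:bb,c:d]=((h[...,0]>=17)&(h[...,0]<=30)&(h[...,1]>80)&(r>80))[a:bb,c:d]
k=cv2.morphologyEx(k,cv2.MORPH_CLOSE,np.ones((3,3),np.uint8))
n,l,s,_=cv2.connectedComponentsWithStats(k);M=(l==1+np.argmax(s[1:,4])).astype(float)
box=lambda y0,y1,z0,z1:np.array([[x,y,z] for x in(-.012,.012) for y in(y0,y1) for z in(z0,z1)])
parts=[box(-.1,.1,0,.008),box(-.1,-.07,-.024,.008),box(.07,.1,-.024,.008)]
def rend(q):
    x,y,yaw,t=q;cc,ss=np.cos(yaw),np.sin(yaw);o=np.zeros((1600,2560),np.uint8)
    for P in parts:
        X=np.c_[x+cc*P[:,0]-ss*(P[:,1]-t*P[:,2]),y+ss*P[:,0]+cc*(P[:,1]-t*P[:,2]),.046+P[:,2]+t*(P[:,1]-.016)]
        uv=np.array([pix(S,p) for p in X])
        cv2.fillConvexPoly(o,cv2.convexHull(np.round((uv+.5)*64-8).astype(np.int32)),255,shift=4)
    return cv2.resize(o,(640,400),interpolation=cv2.INTER_AREA)/255.
f=lambda q:np.abs(rend(q)-M)[a:bb,c:d].sum()
print("mask",M.sum())
for t0 in(-.09,0,.09):
    q0=np.array([.5,.027,-.0716,t0])
    r=minimize(f,q0,method="Nelder-Mead",options=dict(initial_simplex=np.vstack([q0,q0+np.diag([.005,.005,.03,.04])]),maxiter=150,xatol=1e-4,fatol=.1))
    print(t0,r.x,round(r.fun,1))
E
python3 fit.py
python3 - <<'E'
from h import *
np.set_printoptions(precision=4,suppress=True)
w=bot.get_image("wrist");o=bot.get_obs()
g=lambda u,v,z:at(w,(200+(u-400)/1.538,v/1.538),z)[:2]
L,R=g(537,137,.01),g(673,138,.01);print("lines",L,R,(L+R)/2,np.linalg.norm(R-L))
a,b,c,d=g(572,209,.056),g(632,209,.056),g(571,49,.056),g(637,49,.056)
print("posts",a,b,c,d,np.mean([a,b,c,d],0),"spacing",np.linalg.norm(a-c),np.linalg.norm(c-d),"yaw",np.arctan2(-(c-a)[0],(c-a)[1]))
print("bar end rows",g(602,318,.054),"center far",g(604,0,.054),o["position"],o["tcp_rot"][2])
E
```

```text
mask 450.0
-0.09 [ 0.5022  0.0426 -0.0795 -0.0068] 93.3
0 [ 0.5011  0.0403 -0.1228  0.0868] 88.3
0.09 [ 0.5008  0.0397 -0.1276  0.1067] 88.2
lines [0.4655 0.048 ] [0.547  0.0416] [0.5062 0.0448] 0.08184571445965892
posts [0.4851 0.008 ] [0.5171 0.0057] [0.4911 0.0841] [0.5231 0.0818] [0.5041 0.0449] spacing 0.07629001667621566 0.0321085898866929 yaw -0.07825946533177781
bar end rows [ 0.4971 -0.0547] center far [0.5085 0.1042] [ 0.4923 -0.0479  0.1922] 1.4997979561574235
```

```bash
python3 - <<'E'
src=open('fit.py').read().split('print("mask"')[0]
exec(src)
for yaw in(-.07,-.078):
  for t in(-.1,-.06,-.03,-.015,0,.015,.03,.06,.1):
    q0=np.array([.502,.0405])
    r=minimize(lambda q:f([q[0],q[1],yaw,t]),q0,method="Nelder-Mead",options=dict(initial_simplex=np.vstack([q0,q0+np.diag([.004,.004])]),maxiter=40,xatol=1e-4,fatol=.3));print(yaw,t,r.x,round(r.fun,1))
q=[*r.x,-.075,0]
im=S["color"].copy();im[M>0]=(255,0,0)
cv2.imwrite("pics/m.png",cv2.resize(im[a:bb,c:d],(800,600),interpolation=0))
E
```

```text
-0.07 -0.1 [0.5017 0.0426] 139.7
-0.07 -0.06 [0.5016 0.0427] 123.2
-0.07 -0.03 [0.5021 0.0419] 114.2
-0.07 -0.015 [0.5024 0.0426] 114.1
-0.07 0 [0.5017 0.0415] 113.9
-0.07 0.015 [0.5019 0.0421] 116.3
-0.07 0.03 [0.5016 0.0419] 117.8
-0.07 0.06 [0.5013 0.042 ] 125.4
-0.07 0.1 [0.5006 0.0386] 142.2
-0.078 -0.1 [0.5025 0.0422] 146.2
-0.078 -0.06 [0.502  0.0425] 126.9
-0.078 -0.03 [0.5019 0.0424] 116.0
-0.078 -0.015 [0.5016 0.0411] 112.5
-0.078 0 [0.5018 0.0436] 112.2
-0.078 0.015 [0.5017 0.0423] 112.0
-0.078 0.03 [0.5014 0.0411] 112.5
-0.078 0.06 [0.5012 0.0399] 119.9
-0.078 0.1 [0.5006 0.039 ] 133.8
```

View pics/m.png

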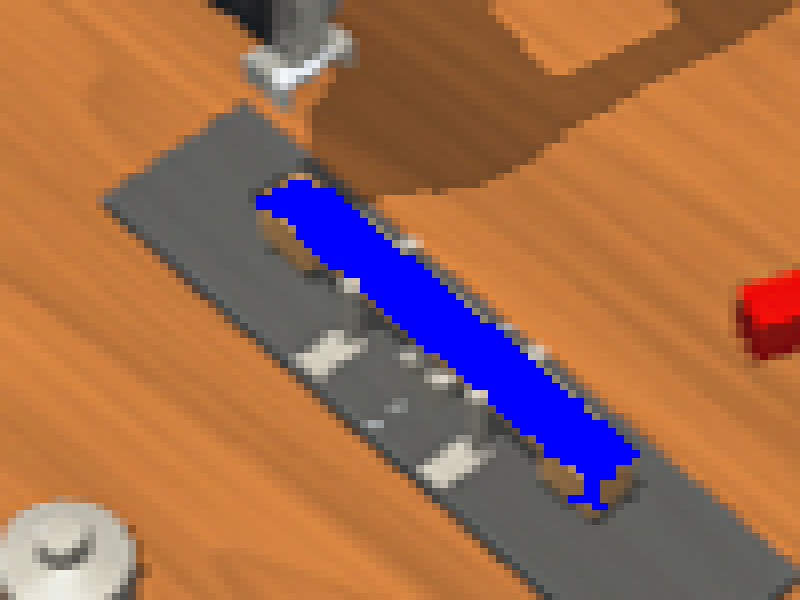

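```bash
python3 -m pendant '[15,1,5,0,0,0,25,1.5,20,0,0,0,25,1.5,20,0,0,0,19,1,15,0,0,0,10,0.5,7,0,0,0,0,0,0,0,0,0,0,0,0,0,0,0,0,0,0,0,0,0]'
python3 - <<'E'
from h import *
np.set_printoptions(precision=4,suppress=True)
w=bot.get_image("wrist");S=bot.get_image("scene");o=bot.get_obs()
cv2.imwrite("pics/c11.png",np.hstack([cv2.resize(S["color"][165:245,270:350],(320,320),interpolation=2),cv2.resize(w["color"][0:330,150:510],(436,400),interpolation=2)[:320]]))
cv2.imwrite("pics/w11.png",w["color"])
print(o["position"],o["tcp_rot"],o["gripper_width"],pix(w,(.504,.0448,.054)))
E
```

```text
t: 21.0
position: [0.5051, 0.044, 0.1269]
tcp_rot: [3.14, 0.0, 1.498]
contact_force: [-0.1, 0.2, -0.1]
gripper_width: 0.0172
[0.505  0.044  0.1268] [3.1398 0.0002 1.4977] 0.017794136991013818 [323.3389 225.6334]
```

View pics/c11.png

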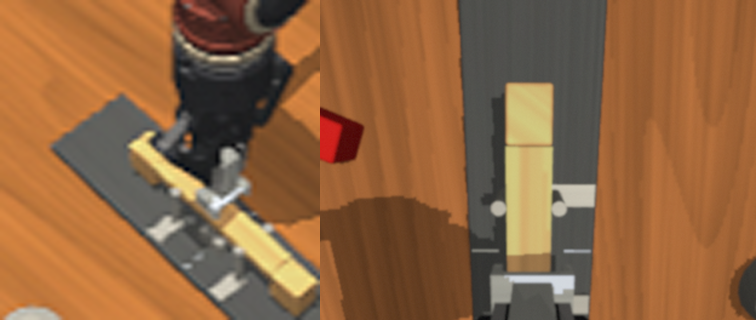

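```bash
python3 - <<'E'
from h import *
np.set_printoptions(precision=4,suppress=True)
w=bot.get_image("wrist");o=bot.get_obs();p=o["position"]
g=lambda u,v,z:at(w,(150+(u-320)/1.211,v/1.211),z)[:2]
A,B=g(491,276,.0943),g(574,276,.0943);print("plate +y edge",A,B,(A+B)/2,np.linalg.norm(B-A))
n=np.array([.0717,.9974]);mc=(A+B)/2-n*.012;print("marker c",mc,"tcp",p)
for v in(160,240): a,b=g(506 if v==160 else 507,v,.054),g(552.5 if v==160 else 551,v,.054);print("bar",(a+b)/2,np.linalg.norm(b-a))
L,R=g(471,250.5,.01),g(591,250.5,.01);print("line",g(472,250.5,.01),g(590,250.5,.01),(L+R)/2)
a,b=g(498,208,.056),g(559,208,.056);print("posts mid",(a+b)/2,"-> knife",(a+b)/2-n*.038,np.linalg.norm(b-a))
# subpixel check of bar and plate lines in raw image
r=w["color"].astype(int)
print("row201-210 near line u=280..300:",[int(r[v,275:295].sum(1).mean()) if 0 else int(r[v,278:292].sum()/42) for v in range(198,216)])
print("right:",[int(r[v,355:368].sum()/39) for v in range(198,216)])
E
```

```text
plate +y edge [0.4877 0.0604] [0.5248 0.0576] [0.5062 0.059 ] 0.03723871573047271
marker c [0.5054 0.047 ] tcp [0.5048 0.044  0.1266]
bar [0.5082 0.1068] 0.023817971489763962
bar [0.5048 0.0642] 0.02403815071230867
line [0.4648 0.047 ] [0.544  0.0411] [0.5044 0.0441]
posts mid [0.506  0.0823] -> knife [0.5032 0.0444] 0.032131848606277685
row201-210 near line u=280..300: [55, 52, 52, 51, 52, 51, 58, 85, 117, 111, 74, 54, 51, 51, 51, 51, 51, 51]
right: [79, 80, 79, 79, 80, 79, 81, 105, 153, 162, 127, 90, 80, 80, 80, 79, 79, 79]
```

```bash
python3 -m pendant '[0,-1.6,0,0,0,0,0,0,10,0,0,0,0,0,10,0,0,0,0,0,6,0,0,0,0,0,4,0,0,0,0,0,2,0,0,0,0,0,1,0,0,0,0,0,0,0,0,0,0,0,0,0,0,0]'
python3 - <<'E'
from h import *
o=bot.get_obs();print(o["position"],o["contact_force"])
E
python3 -m pendant '[0,0,0.5,0,0,0,0,0,0,0,0,0,0,0,0,0,0,0]'
```

```text
t: 22.05
position: [0.503, 0.0448, 0.093]
tcp_rot: [3.141, 0.0, 1.499]
contact_force: [-1.3, -0.7, -0.4]
gripper_width: 0.0175
[0.50299581 0.04481171 0.09296721] [-1.29932441 -0.74988878 -0.35174783]
t: 22.35
position: [0.503, 0.0448, 0.0927]
tcp_rot: [3.141, 0.0, 1.499]
contact_force: [-1.2, 0.3, 2.0]
gripper_width: 0.0176
```

```bash
python3 -m pendant '[0,0,0.4,0,0,0,0,0,0,0,0,0,0,0,0,0,0,0]'; python3 -m pendant '[0,0,0,0,0,0]' | grep force
```

```text
t: 22.65
position: [0.5031, 0.0448, 0.0927]
tcp_rot: [3.141, -0.0, 1.499]
contact_force: [-2.4, 0.8, 5.8]
gripper_width: 0.0178
contact_force: [-1.5, 0.1, 5.2]
```

```bash
python3 -m pendant '[0,0,-0.6,0,0,0,0,0,0,0,0,0]' | grep -E 'pos|force'
python3 -m pendant '[0,0,0,0,0,0,0,0,0,0,0,0,0,0,0,0,0,0,0,0,0,0,0,0]' 0.55 | grep -E 'force|width'
python3 -m pendant '[0,0,-5,0,0,0,0,0,-10,0,0,0,0,0,-25,0,0,0,0,0,-40,0,0,0,0,0,-40,0,0,0,-20,0,-20,0,0,0,-45,0,0,0,0,0,-45,0,0,0,0,0,0,0,0,0,0,0,0,0,0,0,0,0]'
cat > chk.py <<'E'
from h import *
np.set_printoptions(precision=4,suppress=True)
w=bot.get_image("wrist");S=bot.get_image("scene");o=bot.get_obs()
cv2.imwrite("pics/w12.png",w["color"]);cv2.imwrite("pics/s12.png",S["color"])
for n in("marker_mid","jar","weight"):
    for r in bot.place_of("scene",n)[:2]: print("scene",n,np.round(r["uv"],1),round(r["p"],2),at(S,r["uv"],.0745 if n[0]=="m" else 0)[:2])
for n in("marker_mid",):
    for r in bot.place_of("wrist",n)[:2]: print("wrist",n,np.round(r["uv"],1),round(r["p"],2),at(w,r["uv"],.0745)[:2])
print("expected px scene",pix(S,(.5033,.0444,.0745)),"wrist",pix(w,(.5033,.0444,.0745)),o["t"])
E
python3 chk.py
```

```text
position: [0.503, 0.0448, 0.0927]
contact_force: [-0.4, -0.1, 3.8]
contact_force: [0.7, 0.1, -0.0]
gripper_width: 0.0386
t: 24.35
position: [0.4948, -0.0656, 0.2333]
tcp_rot: [3.14, -0.0, 1.496]
contact_force: [0.4, 0.5, 0.2]
gripper_width: 0.0386
scene marker_mid [326.3 211.4] 0.42 [0.4932 0.0402]
scene jar [249.7 216.4] 0.87 [ 0.6485 -0.1684]
scene weight [275.7 252.8] 0.62 [ 0.6856 -0.0034]
wrist marker_mid [325.1  61.7] 0.92 [0.5035 0.0479]
expected px scene [325.1624 214.0578] wrist [325.2138  66.2491] 24.45
```

```bash
python3 - <<'E'
from h import *
np.set_printoptions(precision=3,suppress=True)
a=cv2.imread("pics/s10.png");b=bot.get_image("scene");w=bot.get_image("wrist")
w0=w
def sh(box,B,A=a):
    u0,v0,u1,v1=box;T=cv2.resize(A[v0:v1,u0:u1],None,fx=8,fy=8,interpolation=cv2.INTER_CUBIC);I=cv2.resize(B[v0-4:v1+4,u0-4:u1+4],None,fx=8,fy=8,interpolation=cv2.INTER_CUBIC)
    r=cv2.matchTemplate(I,T,cv2.TM_CCOEFF_NORMED);_,m,_,l=cv2.minMaxLoc(r);return (np.array(l)-32)/8,round(m,3)
for n,bx in dict(endA=(300,194,316,211),endB=(336,226,352,241),plate=(280,188,298,206),weight=(268,236,288,252)).items(): print(n,sh(bx,b["color"]))
s=tri([ray(w,bot.place_of("wrist","marker_mid")[0]["uv"]),ray(b,(326.3,211.4))]);print("tri",s)
for y,z in((-.0555,.054),):
    for dz in(0,.012,-.012): print("endA px for dz",dz,pix(b,(.4965,y,z+dz)))
E
python3 - <<'E'
from h import *
w=bot.get_image("wrist");c=w["color"];h=cv2.cvtColor(c,cv2.COLOR_BGR2HSV)
m=((h[...,1]<45)&(h[...,2]>100)).astype(np.uint8);n,l,s,ce=cv2.connectedComponentsWithStats(m)
for k in range(1,n):
    if s[k,4]>25 and 270<ce[k][0]<380 and ce[k][1]<250: print(s[k],ce[k].round(1))
for X in((.5033,.0444,.105),(.5033,.0444,.059),(.5033,.0444,.01)):print(X,pix(w,X).round(1))
for d in(-.012,.012):
    print(d,pix(w,(.5033+d*.0717,.0444+d,.059)).round(1),pix(w,(.5033+d*.75*.0717,.0444+d*.75,.105)).round(1))
E
python3 look.py
```

```text
endA (array([-0.25 , -0.375]), 0.942)
endB (array([0., 0.]), 0.996)
plate (array([0., 0.]), 0.999)
weight (array([0., 0.]), 1.0)
tri [0.501 0.047 0.09 ]
endA px for dz 0 [304.39  199.075]
endA px for dz 0.012 [304.312 196.999]
endA px for dz -0.012 [304.468 201.126]
[302  17  10  11  92] [307.  22.]
[341  17  28  26 527] [354.2  31.9]
[ 288   45   79   37 1543] [326.7  63.9]
[339 106  27  16 418] [351.8 113.5]
[304 110   8  10  70] [307.8 114.3]
(0.5033, 0.0444, 0.105) [326.1  62.9]
(0.5033, 0.0444, 0.059) [326.   69.9]
(0.5033, 0.0444, 0.01) [325.8  75.3]
-0.012 [326.   84.5] [326.1  76. ]
0.012 [326.  55.] [326.2  49.5]Traceback (most recent call last):
  File "look.py", line 10, in <module>
    e=v.max()
    return umr_maximum(a, axis, None, out, keepdims, initial, where)
ValueError: zero-size array to reduction operation maximum which has no identity
```

```bash
python3 - <<'E'
from h import *
w=bot.get_image("wrist");c=w["color"].astype(int).sum(2)//3
print("lineL",[(v,int(c[v,291:300].mean())) for v in range(66,84)])
print("lineR",[(v,int(c[v,352:362].mean())) for v in range(66,84)])
print("knob col",[(v,int(c[v,322:331].mean())) for v in range(40,92)])
print("plateR col",[(v,int(c[v,340:345].mean())) for v in range(46,92)])
print("plateL col",[(v,int(c[v,307:311].mean())) for v in range(46,92)])
print("posts",[(v,int(c[v,303:311].mean())) for v in list(range(14,31))+list(range(106,123))])
E
```

```text
lineL [(66, 63), (67, 63), (68, 63), (69, 62), (70, 60), (71, 58), (72, 58), (73, 80), (74, 121), (75, 130), (76, 94), (77, 64), (78, 60), (79, 60), (80, 60), (81, 61), (82, 60), (83, 60)]
lineR [(66, 75), (67, 74), (68, 75), (69, 75), (70, 75), (71, 75), (72, 75), (73, 85), (74, 117), (75, 146), (76, 135), (77, 95), (78, 76), (79, 75), (80, 75), (81, 75), (82, 76), (83, 76)]
knob col [(40, 162), (41, 162), (42, 162), (43, 166), (44, 182), (45, 200), (46, 207), (47, 208), (48, 209), (49, 208), (50, 209), (51, 209), (52, 209), (53, 208), (54, 208), (55, 209), (56, 209), (57, 209), (58, 209), (59, 208), (60, 208), (61, 209), (62, 209), (63, 209), (64, 209), (65, 209), (66, 209), (67, 209), (68, 208), (69, 200), (70, 164), (71, 103), (72, 69), (73, 66), (74, 67), (75, 77), (76, 110), (77, 145), (78, 168), (79, 173), (80, 153), (81, 138), (82, 151), (83, 162), (84, 164), (85, 164), (86, 164), (87, 164), (88, 164), (89, 164), (90, 164), (91, 164)]
plateR col [(46, 83), (47, 83), (48, 84), (49, 96), (50, 137), (51, 182), (52, 204), (53, 208), (54, 209), (55, 209), (56, 209), (57, 209), (58
[... 546 characters left out ...]
62, 163), (63, 162), (64, 164), (65, 166), (66, 167), (67, 166), (68, 165), (69, 164), (70, 164), (71, 163), (72, 163), (73, 161), (74, 161), (75, 164), (76, 162), (77, 160), (78, 158), (79, 148), (80, 117), (81, 76), (82, 55), (83, 50), (84, 49), (85, 50), (86, 48), (87, 49), (88, 48), (89, 48), (90, 49), (91, 48)]
posts [(14, 50), (15, 56), (16, 80), (17, 121), (18, 154), (19, 169), (20, 176), (21, 179), (22, 179), (23, 178), (24, 175), (25, 164), (26, 138), (27, 98), (28, 62), (29, 49), (30, 48), (106, 51), (107, 53), (108, 58), (109, 80), (110, 116), (111, 145), (112, 159), (113, 165), (114, 167), (115, 166), (116, 159), (117, 144), (118, 115), (119, 81), (120, 59), (121, 56), (122, 57)]
```

```bash
python3 - <<'E'
from h import *
w=bot.get_image("wrist");f=lambda v,z,u=326:at(w,(u,v),z)[1]
a,b=f(114.2,.056,307.5),f(21.8,.056,307)
print("posts",a,b,(a+b)/2,"expected with x offset: left posts add",.0717*.0175*.0+0.0)
print("knob",f(44.2,.105),f(70.3,.105),(f(44.2,.105)+f(70.3,.105))/2)
print("plate R",f(50.4,.059,342),f(80.3,.059,342),"L",f(50.1,.059,309),f(80.2,.059,309))
print("line",f(74.8,.01,295),f(75.3,.01,357)); print(bot.get_obs()["position"],at(w,(326,60),.1)[0])
E
```

```text
posts 0.007719900056664802 0.08346296712313894 0.04559143358990187 expected with x offset: left posts add 0.0
knob 0.056530740912227075 0.03895771398718669 0.04774422744970688
plate R 0.058632013220512626 0.03446807019557306 L 0.06094571770501694 0.03668420191311873
line 0.04682729576032853 0.0417054493504843
[ 0.49480981 -0.06474082  0.23239734] 0.5034510210366397
```

The marker sits about 3.4 mm to +y of the knife; the knob and plate edges agree, measured against the posts and the plate line. The bar's ends have not moved. There is time, so I'll re-grip it, lift 3 mm, shift it -3.4 mm and set it down again.

```bash
python3 -m pendant '[45,0,0,0,0,0,45,0,0,0,0,0,20,0,20,0,0,0,0,0,40,0,0,0,0,0,40,0,0,0,0,0,25,0,0,0,0,0,9,0,0,0,0,0,5,0,0,0,0,0,0,0,0,0,0,0,0,0,0,0]' | grep -E 'pos|force'
python3 -m pendant '[0,0,0,0,0,0,0,0,0,0,0,0,0,0,0,0,0,0,0,0,0,0,0,0,0,0,0,0,0,0]' 1 20 | grep -E 'force|width'
python3 -m pendant '[0,0,-2,0,0,0,0,0,-2,0,0,0,0,0,0,0,0,0,-1.7,0,0,0,0,0,-1.7,0,0,0,0,0,0,0,0,0,0,0,0,0,0,0,0,0]' | grep -E 'pos|force|width'
python3 -m pendant '[0,0,2,0,0,0,0,0,1,0,0,0,0,0,0.5,0,0,0,0,0,0,0,0,0,0,0,0,0,0,0]' | grep -E 'pos|force|width'
```

```text
position: [0.5041, 0.0447, 0.0953]
contact_force: [0.8, -0.3, 1.0]
contact_force: [-0.7, 0.1, 6.1]
gripper_width: 0.0175
position: [0.5024, 0.0414, 0.0973]
contact_force: [0.2, 0.1, -1.4]
gripper_width: 0.0175
position: [0.5026, 0.0414, 0.0949]
contact_force: [-3.5, 0.2, 6.4]
gripper_width: 0.0176
```

```bash
python3 -m pendant '[0,0,-0.6,0,0,0,0,0,0,0,0,0,0,0,0,0,0,0]' | grep -E 'pos|force'
python3 -m pendant '[0,0,0,0,0,0,0,0,0,0,0,0,0,0,0,0,0,0,0,0,0,0,0,0]' 0.55 | grep -E 'force|width'
python3 -m pendant '[0,0,-5,0,0,0,0,0,-10,0,0,0,0,0,-25,0,0,0,0,0,-40,0,0,0,0,0,-40,0,0,0,-17,0,-20,0,0,0,-45,0,0,0,0,0,-45,0,0,0,0,0,0,0,0,0,0,0,0,0,0,0,0,0]' | grep -E 't:|pos'
python3 - <<'E'
from h import *
np.set_printoptions(precision=4,suppress=True)
w=bot.get_image("wrist");c=w["color"].astype(int).sum(2)//3;S=bot.get_image("scene")
print("knob",[(v,int(c[v,322:331].mean())) for v in range(36,92)])
print("plateR",[(v,int(c[v,340:345].mean())) for v in list(range(48,62))+list(range(76,92))])
print("line",[(v,int(c[v,291:300].mean())) for v in range(70,80)])
for r in bot.place_of("wrist","marker_mid")[:1]: print(r,at(w,r["uv"],.0745))
print("edges y per row: z.105",[(v,round(float(at(w,(326,v),.105)[1]),4)) for v in(45,50,55,70,75,80)],"z.059",[(v,round(float(at(w,(342,v),.059)[1]),4)) for v in(50,55,60,80,85,90)])
a=cv2.imread("pics/s10.png");a2=cv2.imread("pics/s12.png");b=S["color"]
def sh(A,box):
    u0,v0,u1,v1=box;T=cv2.resize(A[v0:v1,u0:u1],None,fx=8,fy=8,interpolation=2);I=cv2.resize(b[v0-4:v1+4,u0-4:u1+4],None,fx=8,fy=8,interpolation=2)
    r=cv2.matchTemplate(I,T,cv2.TM_CCOEFF_NORMED);_,m,_,l=cv2.minMaxLoc(r);return (np.array(l)-32)/8,round(m,3)
for n,bx in dict(endA=(300,194,316,211),endB=(336,226,352,241)).items(): print(n,sh(a,bx),sh(a2,bx))
E
```

```text
position: [0.5026, 0.0414, 0.0949]
contact_force: [-1.6, -0.1, 4.5]
contact_force: [0.0, 0.9, -0.7]
gripper_width: 0.0384
t: 29.4
position: [0.4948, -0.066, 0.2354]
tcp_rot: [3.141, -0.0, 1.497]
knob [(36, 162), (37, 162), (38, 162), (39, 162), (40, 162), (41, 162), (42, 163), (43, 162), (44, 163), (45, 163), (46, 161), (47, 159), (48, 175), (49, 200), (50, 208), (51, 208), (52, 209), (53, 208), (54, 208), (55, 209), (56, 208), (57, 208), (58, 208), (59, 209), (60, 209), (61, 209), (62, 209), (63, 209), (64, 209), (65, 209), (66, 209), (67, 209), (68, 209), (69, 209), (70, 209), (71, 209), (72, 202), (73, 172), (74, 117), (75, 76), (76, 67), (77, 70), (78, 91), (79, 129), (80, 159), (81, 173), (82, 170), (83, 154), (84, 152), (85, 160), (86, 164), (87, 165), (88, 165), (89, 165), (90, 165), (91, 165)]
plateR [(48, 76), (49, 76), (50, 76), (51, 77), (52, 91), (53, 135), (54, 182), (55, 204), (56, 208), (57, 209), (58, 209), (59, 209), (60, 208), (61, 209), (76, 209), (77, 209), (78, 209), (79, 209), (80, 209), (81, 203), (82, 176), (83, 128), (84, 87), (85, 77), (86, 77), (87, 76), (88, 76), (89, 77), (90, 76), (91, 77)]
line [(70, 63), (71, 67), (72, 91), (73, 128), (74, 130), (75, 88), (76, 61), (77, 58), (78, 57), (79, 57)]
{'uv': [324.5, 65.0], 'p': 0.81} [0.5028 0.0453 0.0745]
edges y per row: z.105 [(45, 0.0551), (50, 0.0518), (55, 0.0484), (70, 0.0381), (75, 0.0346), (80, 0.0311)] z.059 [(50, 0.058), (55, 0.054), (60, 0.05), (80, 0.0335), (85, 0.0293), (90, 0.0251)]
endA (array([-0.25 , -0.375]), 0.937) (array([0., 0.]), 0.998)
endB (array([0., 0.]), 0.999) (array([0., 0.]), 0.997)
```

```bash
python3 -m pendant '[0,0,-10,0,0,0,0,0,0,0,0,0,0,0,0,0,0,0,0,0,0,0,0,0,0,0,0,0,0,0]' | grep t:
python3 - <<'E'
from h import *
b=bot.get_image("scene")["color"];a=cv2.imread("pics/s12.png")
for n,(u0,v0,u1,v1) in dict(endA=(300,194,316,211),endB=(336,226,352,241),weight=(268,236,288,252),jar=(234,205,256,230)).items():
    print(n,cv2.absdiff(a,b)[v0:v1,u0:u1].mean().round(2))
print(bot.job_done())
E
```

```text
t: 30.05
tcp_rot: [-3.141, -0.0, 1.499]
endA 1.54
endB 1.12
weight 0.38
jar 0.32
the job is handed in; nothing more can be done
None
```

The bar is balanced level on the knife edge with the marker astride it, and I handed the job in at about 30 s of the 72 s allowed.

**What I did**
- I pushed the pale bar along from its -y end with closed fingers, backing off after most pushes to see how it lay. It came level and stayed there untouched, so I pushed it 2 mm further to centre the balance point on the ridge.
- I set the marker on the bar and let go. It turned out to be about 3.4 mm too far to +y, so I gripped it again, lifted it about 4 mm, shifted it and let go again.

**Last checks**
- **Marker:** its centre measures y ≈ 0.044 m, against 0.0444 m for the knife edge. That measurement is good to about 1–2 mm. The trained network put it about 1 mm further to +y.
- **Bar:** the scene-camera fit before placing showed it level to within about ±0.02 rad. After placing, the +y end had not moved in the picture. The -y end showed a shift of about 0.4 pixel with a weaker match; I put that down to the arm's shadow but did not confirm it. Neither end moved between the first and second setting of the marker.
- **Bystanders:** the weight and jar pictures did not change between the first setting and hand-in. I did not re-check the books, folder or brush; the arm's path stayed clear of them.

**Checks that disagreed**
- **Tilt from bar width:** the wrist-camera estimate changed by about 0.02 rad between the two level states. I took this as measuring error, because the bar stayed still with nothing touching it.
- **Free-yaw fit:** an earlier fit that left the bar's yaw free did not settle on one tilt, so I used the fit with yaw fixed.

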